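# Set the iris of the jet inspection light and switch it on

### The job

Push the red lever of the inspection light around its arc with your fingertips until its pointer lines up with the orange clip on the white scale, and leave it there; do not grip it or force it. Then press the green-dot end of the black rocker switch on the light's base fully down to switch the light on. Leave the clip and the loose parts lying around where they are.

Things in the scene. Friction and masses are not known exactly. Their poses are not given: they have to be found in the camera images.
- light: Low dark-steel lamp bolted to the bench. Origin: on its vertical axis, at bench height. +x points at the middle of the white scale; the switch is on the -x side. Base disc 164 mm across, 26 high; black iris ring 90 mm across, 44 to 62 mm up; fixed aluminium lamp head 80 mm across, top at 79 mm. White scale: fixed arc 74 to 108 mm from the axis, top 28 mm up, ticks every 10 degrees over +-80.
- iris (a joint): Angle (rad) of the iris ring with its red lever about the light's vertical axis: 0 when the lever points along the light's +x, growing counter-clockwise seen from above; stops at +-1.35. It starts clockwise of the clip, at -1.25 to -0.6. Friction takes about 2 N at the peg to turn it, and it stays where it is left.
- clip (a joint): Angle (rad) of the orange clip on the scale, measured exactly like iris (so the lever is lined up when the two are equal). Starts at -0.1 to 1.0. Stiff; must not be moved.
- lever_peg (a point): Centre of the red upright peg on the lever, 78 mm from the light's axis: 14 mm in diameter, from 58 to 92 mm above the bench, this point at 75 mm. Under it the red lever arm, a bar 10 mm wide, 48 to 58 mm above the bench, runs radially from the ring out to 88 mm.
- lever_pointer (a point): Outer tip of the lever's pointer (4 mm wide), 98 mm from the light's axis, 53 mm above the bench; it passes 10 mm above the clip. Its x axis points outward along the lever.
- clip_mark (a point): Top of the orange clip (10 mm wide, top 38 mm above the bench, reaching from 92 to 114 mm from the light's axis), at 101 mm from the axis on the clip's middle line. Its x axis points outward.
- rocker_on (a point): Middle of the top face of the rocker's green-dot half, where to press. Black V-shaped rocker, 28 mm (light's x) by 48 (light's y), 108 mm from the light's axis towards -x, rocks about a line along the light's x, 36 mm up. This point is 14 mm from that line on the light's +y side: about 41 mm up when off (face slopes up outward), 36 mm up and level when on. Switch box below: 56 x 62, 30 mm high.
- rocker (a joint): Tilt of the rocker (rad): -0.18 off, 0.18 fully on (green-dot end down). It takes about 2 N, and stays where it is left.
- fuel_pump: Bystander: gray cast fuel pump, 84 mm across, 58 mm high, brass stubs to 52 mm from the origin along its +x. Origin: centre of underside.
- wheel_hub: Bystander: nickel-plated wheel hub, flange 96 mm across, barrel 54 mm across, 55 mm high. Origin: centre of underside.
- sprocket: Bystander: white nylon sprocket lying flat, 104 mm across the teeth, 20 mm high. Origin: centre of underside.
- mallet: Bystander: orange rubber mallet lying down with a wooden handle, 240 mm long along its x, from -127 mm to +112 mm (head centre at +85 mm); head 54 mm in diameter and 90 mm long along its y. Origin: on the bench, under the handle.

How it is judged (in metres and radians):
On the way, in this order (a step that is already met when the one before it is completed fails the run):
1. the lever stands still in line with the clip (within 0.08 rad) while the switch is still off (angle between the x axis of lever_pointer and the x axis of clip_mark, either way round below 0.08 rad and velocity of joint iris between -0.05 and 0.05 rad/s and value of joint rocker below -0.05 rad), for 0.2 s.
2. the rocker switch is pressed on (value of joint rocker above 0.1 rad), for 0.2 s.
At the end, for the whole second after the job is handed in: The lever rests in line with the clip within 0.08 rad (4.6 degrees), the rocker is on (joint above 0.1), the clip is within 5 mm and the bystanders within 20 mm of where they were (angle between the x axis of lever_pointer and the x axis of clip_mark, either way round below 0.08 rad and velocity of joint iris between -0.05 and 0.05 rad/s and value of joint rocker above 0.1 rad and distance of clip_mark from where it was at the start of the episode below 0.005 m and distance of each of fuel_pump, wheel_hub, sprocket, mallet from where it was at the start of the episode below 0.02 m); the robot touches nothing.
It fails at once if the clip is moved by more than 5 mm (distance of clip_mark from where it was at the start of the episode above 0.005 m).
It fails at once if the lever is gripped or forced (more than 30 N between it and the fingers) (contact force between the fingers and iris above 30 N).
It fails at once if a bystander (pump, hub, sprocket or mallet) is moved or lifted by more than 20 mm (distance of any of fuel_pump, wheel_hub, sprocket, mallet from where it was at the start of the episode above 0.02 m).
It also fails if it takes over 53 s, if anything falls off the work surface, if the arm or the gripper's body presses on something with over 40 N, if the wrist force passes 120 N, or if a joint passes its speed limit or range.

### The arm

A 6-joint arm with a two-finger parallel gripper is mounted at the origin on the work surface. World frame = base frame: x ahead of the robot, y to its left, z up, the work surface at z = 0. Lengths are in mm, angles in degrees, forces in N, time in s.
With the tool pointing down it reaches from about 350 to 975 mm from the base axis. Payload 4.9 kg.
Tool frame: the origin (TCP) lies at the very end of the fingers, on their centre line; the grasp point (between the pads) lies 19 mm behind it; z points along the fingers, y is the line along which they close (so a half turn about z gives the same grasp; the last joint's range is limited). The gripper opens to 85 mm and grips with 20 to 120 N. Pads are 22 mm wide; open, the fingers measure 114 mm over their backs; the gripper's body (76 mm by 85 mm) begins 54 mm behind the grasp point. The pads swing forward as they close: fully open they stand 13 mm farther back than shut.
Start: joints at [-83.423, 3.019, 92.412, -0, 84.569, -6.818], TCP at [144.793, -607.977, 231.304] pointing down, gripper open.
Joint ranges: [-172.51, 172.51], [-57.92, 126.97], [3.15, 148.05], [-58.71, 238.71], [5.1, 150.11], [-179.66, 179.66]. Speed limits (degrees/s): [147.25, 147.25, 180, 180, 180, 180].

### API

Orientations are given as a 3x3 rotation matrix whose columns are the frame's x, y, z axes.
In Python, from workcell import robot gives the robot as it stands.
- The arm moves only by the shell command python3 -m creep 'ROWS' [FORCE]. ROWS is text: rows parted by semicolons, each of 7 numbers parted by spaces: the opening, from -1 (shut) to 1 (fully open), then the shift along the tool's x, y, z each as a share of 5 cm, from -1 to 1, then the turn, a rotation vector about the tool's x, y, z each as a share of 8 degrees, from -1 to 1. In form: fingers dx dy dz ax ay az; .... A call has 1 to 20 rows; each row shifts and turns the commanded pose from where the row before left it, along the tool's axes as they then stand; what a row does not reach is not made up. A row lasts 1/10 s, in which the tool goes at most 50 mm and 8.59 degrees, less where a joint would pass 70% of its speed; a pose out of reach is approached as far as the arm can. A call with a number of a shift or a turn outside -1 to 1 is refused whole. A call with a gripper value outside its range is refused whole. The fingers move at their own pace and stop on an object; FORCE is the grip in N (left out, the last holds). Time passes only in rows, so rows that do not move let the fingers close. It gives the time, the measured TCP pose, the force, the opening and the grip force at its end, in the units of the state.
- robot.read_state(): the state, without advancing time (a new reading comes with each control period).
- robot.grab_frame(name): name is "side" or "top"; returns a dict with "frame" (400x640x3 uint8, red, green, blue), "intrinsics" (3x3 intrinsics, pixels), "R" (3x3) and "t" (3): a world point X has camera coordinates R X + t. Camera axes: x right, y down, z forward; pixel columns grow to the right and rows downward; lengths in mm; the calibration is good to about 2 mm. A picture is of the moment at which its call begins. There is no depth.
- robot.job_done(): hands the job in; it is judged then, once.
Trained networks look in a picture, given as the dict that the camera call returned (one of the last four; its "shot" number tells which), for a name from the list of things; names that differ only in an ending like _2 or _b are one class to them, and where a whole thing is asked for, a point or a joint stands for the part that bears it (a point fixed in the world has none). Each returns a list of dicts, best first, with "conf" (0 to 1); they miss things now and then, are a little off and sometimes report something else, mostly with a low value. They report only what shows in the picture. A call takes as long as a camera call.
- robot.search_frame(picture, thing): "location" ([x, y, z] in mm, in world coordinates, good to about 4 mm: the middle of the surface that is visible of it).
The state is a dict: "t": time; "joint_pos": joint angles; "joint_velocities": joint speeds; "joint_efforts": joint torques, N m; "eef_pos": TCP position; "tcp_rot": TCP orientation; "contact_force": force on the tool from outside, world axes, zero at the start; "ft_torque": the same for the moment, N m; "finger_gap": finger opening in mm; "grip_force": force on a finger pad.
Only numpy, scipy, OpenCV 4.12 (cv2) and the standard library are available. Lean on these libraries where they do the work, as an engineer would, in place of code of your own. Each camera call takes 0.05 s, during which the arm holds its last target. There are 200 camera calls.

## Working session

There is one attempt and no reset: what is moved stays moved. The work goes in short steps, Python scripts to look and compute and a shell command to move; the robot and the scene stay as the last step left them, time stands still between calls to the robot, and variables do not carry over. Pictures are saved under pics/ and viewed, at most 10 in all, crops included, and the job is handed in when it is done.

```bash
mkdir -p pics; python3 - <<'E'
from workcell import robot
import cv2, numpy as np
s=robot.read_state(); print(s['t'],s['eef_pos'],np.round(s['tcp_rot'],3).tolist(),s['finger_gap'])
for n in ("top","side"):
    p=robot.grab_frame(n); cv2.imwrite(f"pics/{n}0.png",p["frame"][:,:,::-1])
    np.savez(f"cam_{n}.npz",K=p["intrinsics"],R=p["R"],t=p["t"],f=p["frame"])
    for th in ("light","lever_peg","lever_pointer","clip_mark","rocker_on","fuel_pump","wheel_hub","sprocket","mallet"):
        print(n,th,[(np.round(d["location"]).tolist(),round(d["conf"],2)) for d in robot.search_frame(p,th)[:2]])
print(robot.read_state()['t'])
E
```

```text
0.0 [ 144.73613273 -607.37864712  230.08358901] [[0.973, 0.232, -0.0], [0.232, -0.973, 0.002], [0.0, -0.002, -1.0]] 85.60764915192298
top light [([582.0, -18.0, 30.0], 0.76)]
top lever_peg [([589.0, -38.0, 64.0], 0.59)]
top lever_pointer [([585.0, -40.0, 62.0], 0.6)]
top clip_mark []
top rocker_on [([587.0, -41.0, 63.0], 0.67), ([474.0, -42.0, 37.0], 0.52)]
top fuel_pump [([583.0, 176.0, 47.0], 0.79)]
top wheel_hub [([450.0, 136.0, 10.0], 0.56), ([547.0, -256.0, 30.0], 0.45)]
top sprocket [([681.0, -195.0, 12.0], 0.69)]
top mallet [([547.0, -256.0, 30.0], 0.87)]
side light [([572.0, -53.0, 27.0], 0.77)]
side lever_peg [([602.0, -54.0, 54.0], 0.69)]
side lever_pointer [([604.0, -60.0, 56.0], 0.56), ([576.0, -55.0, 30.0], 0.18)]
side clip_mark []
side rocker_on [([472.0, -45.0, 35.0], 0.69)]
side fuel_pump [([470.0, -44.0, 34.0], 0.71), ([582.0, 148.0, 44.0], 0.61)]
side wheel_hub [([452.0, 117.0, 19.0], 0.75)]
side sprocket [([674.0, -207.0, 12.0], 0.83)]
side mallet [([543.0, -274.0, 34.0], 0.82)]
1.0
```

View pics/top0.png

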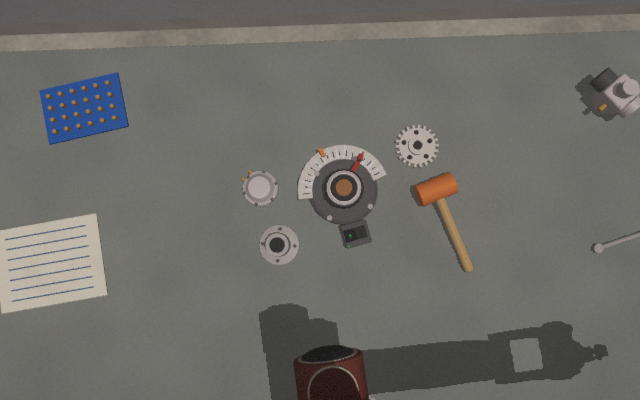

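View pics/side0.png

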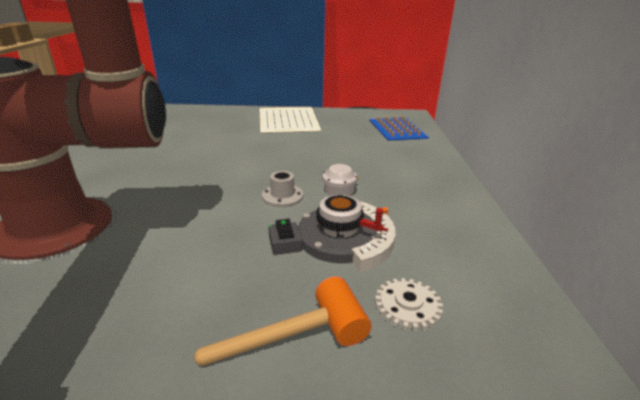

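The top view shows the light at about (344,188), the clip at (321,152), the red lever at (360,157), and the rocker at (355,234) with its green dot on the left. Next I'll measure these from the pixels.

```bash
cat > h.py <<'E'
import numpy as np, cv2
def cam(n):
    c=np.load(f"cam_{n}.npz"); return c["K"],c["R"],c["t"],c["f"]
def ray(K,R,t,uv,z):
    C=-R.T@t; d=R.T@np.linalg.inv(K)@np.array([uv[0],uv[1],1.]); return C+d*(z-C[2])/d[2]
def proj(K,R,t,X):
    q=K@(R@np.asarray(X,float)+t); return q[:2]/q[2]
E
python3 - <<'E'
from h import *
from scipy.optimize import least_squares
K,R,t,f=cam("top"); print("C",-R.T@t)
hsv=cv2.cvtColor(f,cv2.COLOR_RGB2HSV)
def cen(lo,hi,x0,x1,y0,y1):
    m=cv2.inRange(hsv,lo,hi)[y0:y1,x0:x1]; v,u=np.nonzero(m); print(len(u),u.min()+x0,u.max()+x0,v.min()+y0,v.max()+y0); return np.array([u.mean()+x0,v.mean()+y0])
red=cen((0,150,60),(5,255,255),345,380,145,180)
clip=cen((7,150,120),(20,255,255),310,335,140,165)
grn=cen((45,80,40),(85,255,255),335,375,215,250)
print(red,clip,grn)
w=lambda uv,z:ray(K,R,t,uv,z)
print("clip",w(clip,36),"green",w(grn,41))
S=6;c=cv2.resize(f[140:255,285:400],None,fx=5,fy=5,interpolation=cv2.INTER_CUBIC); cv2.imwrite("pics/crop.png",c[:,:,::-1])
for z,uv in ((79,(344,187)),(26,(345,190)),(36,(355,234))): print(z,w(uv,z))
E
```

```text
C [ 450.5818641    12.2493153  1238.52180943]
56 352 361 154 171
32 318 324 148 156
11 348 351 234 246
[356.67857143 162.89285714] [321.03125 151.59375] [349.54545455 238.        ]
clip [667.31158773  32.16615431  36.        ] green [461.01729001 -29.04021906  41.        ]
79 [576.58166064 -18.66494202  79.        ]
26 [575.10774067 -22.23934777  26.        ]
36 [470.0557748  -42.23239574  36.        ]
```

View pics/crop.png

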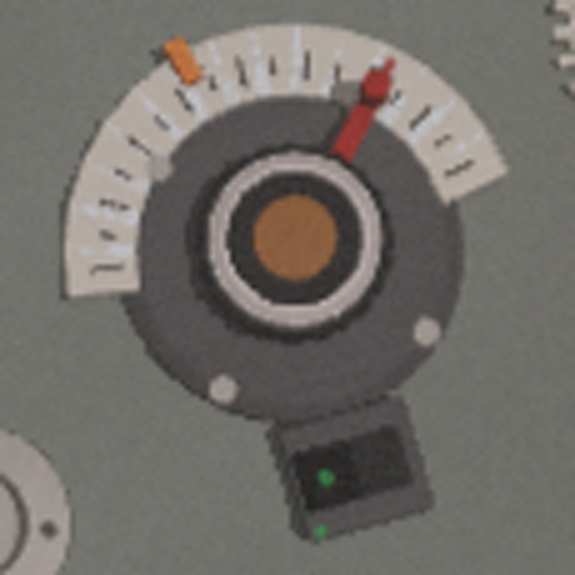

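```bash
cat > fit.py <<'E'
from h import *
from scipy.optimize import least_squares
K,R,t,f=cam("top")
px=lambda a:np.array([285+(a[0]+.5)/5-.5,140+(a[1]+.5)/5-.5])
P=lambda r,a,z,p:[p[0]+r*np.cos(a+p[2]),p[1]+r*np.sin(a+p[2]),z]
def res(p):
    L=lambda x,y,z:[p[0]+x*np.cos(p[2])-y*np.sin(p[2]),p[1]+x*np.sin(p[2])+y*np.cos(p[2]),z]
    o=[(L(0,0,79),(295,246)),(P(108,p[5],28,p),(65,298)),(P(74,p[5],28,p),(138,290)),
     (P(108,-p[5],28,p),(507,170)),(P(74,-p[5],28,p),(447,200)),(P(103,p[4],38,p),(183,60)),
     (P(78,p[3],92,p),(378,85)),(P(98,p[3],53,p),(391,61)),
     (L(-136,31,30),(305,541)),(L(-136,-31,30),(435,500)),(L(-108,14,41),(327,478))]
    return np.concatenate([proj(K,R,t,a)-px(b) for a,b in o])
s=least_squares(res,[576,-20,.2,-.6,.5,1.45],loss="soft_l1"); p=s.x
print(np.round(p,3),"\n",np.round(s.fun.reshape(-1,2),1).tolist() if s.fun.ndim else 0)
L=lambda x,y,z:np.round([p[0]+x*np.cos(p[2])-y*np.sin(p[2]),p[1]+x*np.sin(p[2])+y*np.cos(p[2]),z],1)
print("peg",np.round(P(78,p[3],75,p),1),"clip",np.round(P(101,p[4],38,p),1),"pegtarget",np.round(P(78,p[4],75,p),1),"rocker",L(-108,14,41))
E
python3 fit.py
```

```text
[ 5.76133e+02 -1.70300e+01  2.52000e-01 -7.79000e-01  2.41000e-01
  1.51200e+00] 
 [[-0.3, -1.6], [0.8, 0.3], [0.2, -1.3], [-0.3, 0.9], [-1.8, -0.4], [0.0, 0.0], [-0.3, -0.2], [0.3, 0.0], [0.6, 0.7], [0.0, 1.7], [0.0, -0.2]]
peg [643.5 -56.3  75. ] clip [665.1  30.8  38. ] pegtarget [644.8  19.9  75. ] rocker [468.1 -30.4  41. ]
```

```bash
cat > go.py <<'E'
# remaining move in tool axes (share units) to a goal x y z yaw[deg of tool x]
import sys,numpy as np
from workcell import robot
s=robot.read_state(); R=np.array(s['tcp_rot']); p=np.array(s['eef_pos'])
g=np.array([float(v) for v in sys.argv[1:4]])
yaw=np.degrees(np.arctan2(R[1,0],R[0,0]))
print("t",round(s['t'],2),"pos",np.round(p,1),"yaw",round(yaw,1),"tilt",np.round(R[:,2],3),"F",np.round(s['contact_force'],1),"gap",round(s['finger_gap'],1))
print("shift/50",np.round(R.T@(g-p)/50,2),"az/8",round(-(float(sys.argv[4])-yaw)/8,2) if len(sys.argv)>4 else "")
E
python3 -m creep '-1 .35 -.23 0 0 0 0;-1 .7 -.465 0 0 0 0;-1 .7 -.465 0 0 0 0;-1 .7 -.465 0 0 0 0;-1 .7 -.465 0 0 0 0;-1 .7 -.465 0 0 0 0;-1 .7 -.465 0 0 0 0;-1 .7 -.465 0 0 0 0;-1 .7 -.465 0 0 0 0;-1 .7 -.465 0 0 0 0;-1 .7 -.465 0 0 0 0;-1 .7 -.465 0 0 0 0;-1 .7 -.465 0 0 0 0;-1 .7 -.465 .3 0 0 0;-1 .7 -.465 .3 0 0 0;-1 .7 -.465 .3 0 0 0;-1 .35 -.23 .3 0 0 .9;-1 0 0 .3 0 0 .9;-1 0 0 0 0 0 .9;-1 0 0 0 0 0 .9' 20; python3 go.py 622 -92 68 -30
```

```text
t: 3.0
eef_pos: [602.7, -114.9, 155.2]
tcp_rot: [[0.963, -0.269, -0.002], [-0.269, -0.963, 0.001], [-0.002, -0.0, -1.0]]
contact_force: [0.8, -0.1, 0.4]
finger_gap: -0.1
grip_force: 0.0
t 3.0 pos [ 602.7 -114.9  155.2] yaw -15.6 tilt [-0.002  0.001 -1.   ] F [ 0.8 -0.1  0.4] gap -0.1
shift/50 [ 0.25 -0.54  1.74] az/8 1.8
```

```bash
python3 -m creep '-1 .12 -.27 0 0 0 0;-1 .12 -.27 0 0 0 0;-1 0 0 .4 0 0 .9;-1 0 0 .45 0 0 .9;-1 0 0 .45 0 0 0;-1 0 0 .4 0 0 0;-1 0 0 0 0 0 0;-1 0 0 0 0 0 0'; python3 go.py 632 -75 68 -30
python3 - <<'E'
from workcell import robot
import cv2
a=robot.grab_frame("top")["frame"][130:250,280:420]; b=robot.grab_frame("side")["frame"][150:290,250:420]
r=lambda i:cv2.resize(i,(560,int(560*i.shape[0]/i.shape[1])),interpolation=cv2.INTER_CUBIC)
import numpy as np
i=np.hstack([cv2.resize(r(a),(400,340)),cv2.resize(r(b),(400,340))]); cv2.imwrite("pics/near.png",i[:,:,::-1])
E
```

```text
t: 3.8
eef_pos: [622.6, -92.9, 71.5]
tcp_rot: [[0.869, -0.495, -0.0], [-0.495, -0.869, 0.0], [-0.0, -0.0, -1.0]]
contact_force: [0.7, -0.1, 1.2]
finger_gap: -0.4
grip_force: 0.0
t 3.8 pos [622.6 -92.9  71.5] yaw -29.7 tilt [-0.  0. -1.] F [ 0.7 -0.1  1.2] gap -0.4
shift/50 [-0.01 -0.4   0.07] az/8 0.04
```

View pics/near.png

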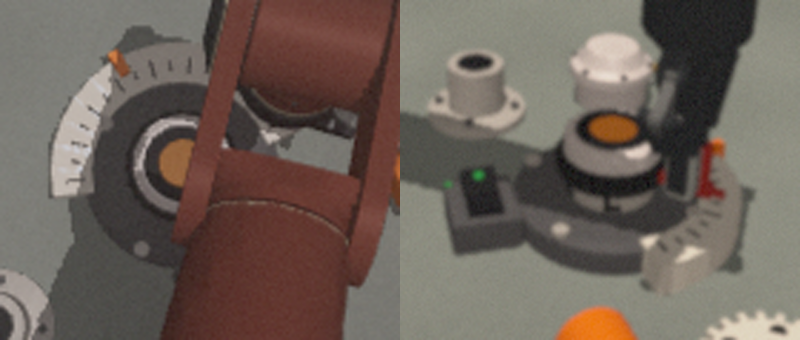

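```bash
python3 -m creep '-1 0 -.1 .07 0 0 0;-1 0 -.08 0 0 0 0;-1 0 -.08 0 0 0 0;-1 0 -.04 0 0 0 0;-1 0 0 0 0 0 0'; python3 -m creep '-1 0 -.05 0 0 0 0;-1 0 0 0 0 0 0' | grep -E 'eef|contact';python3 -m creep '-1 0 -.05 0 0 0 0;-1 0 0 0 0 0 0' | grep -E 'eef|contact';python3 -m creep '-1 0 -.05 0 0 0 0;-1 0 0 0 0 0 0' | grep -E 'eef|contact'; python3 go.py 632 -75 68 -30
```

```text
t: 4.4
eef_pos: [629.9, -80.4, 68.0]
tcp_rot: [[0.868, -0.497, 0.0], [-0.497, -0.868, -0.0], [0.0, -0.0, -1.0]]
contact_force: [0.6, -0.3, -0.3]
finger_gap: -0.2
grip_force: 0.0
eef_pos: [630.9, -78.4, 67.8]
contact_force: [-0.5, 0.6, 0.3]
eef_pos: [632.2, -76.3, 67.8]
contact_force: [0.4, -0.3, -0.7]
eef_pos: [633.4, -74.1, 67.8]
contact_force: [-0.4, 0.2, -1.1]
t 5.0 pos [633.4 -74.1  67.8] yaw -29.8 tilt [ 0.  0. -1.] F [-0.4  0.2 -1.1] gap 0.1
shift/50 [-0.02  0.03 -0.  ] az/8 0.03
```

```bash
for i in 1; do python3 -m creep '-1 0 -.05 0 0 0 0;-1 0 0 0 0 0 0' | grep -E 'eef|contact';python3 -m creep '-1 0 -.05 0 0 0 0;-1 0 0 0 0 0 0' | grep -E 'eef|contact';python3 -m creep '-1 0 -.05 0 0 0 0;-1 0 0 0 0 0 0' | grep -E 'eef|contact';python3 -m creep '-1 0 -.05 0 0 0 0;-1 0 0 0 0 0 0' | grep -E 'eef|contact'; done
```

```text
eef_pos: [634.6, -72.2, 67.8]
contact_force: [-0.9, -2.2, -0.6]
eef_pos: [636.0, -69.9, 67.8]
contact_force: [0.0, -1.7, -0.7]
eef_pos: [637.3, -67.6, 67.8]
contact_force: [1.0, -0.7, -0.1]
eef_pos: [638.5, -65.3, 67.8]
contact_force: [-0.3, -1.4, -0.3]
```

```bash
python3 -m creep '-1 .01 -.11 0 0 0 -.9;-1 .02 -.11 0 0 0 -.85;-1 .022 -.11 0 0 0 -.5;-1 .022 -.11 0 0 0 -.5;-1 .022 -.11 0 0 0 -.5;-1 .022 -.11 0 0 0 -.5;-1 0 0 0 0 0 0'|grep contact; python3 go.py 654.1 -35.5 68 0
```

```text
contact_force: [-0.4, -0.4, 0.5]
t 6.5 pos [652.9 -34.7  67.9] yaw 0.2 tilt [ 0.     0.001 -1.   ] F [-0.4 -0.4  0.5] gap 0.1
shift/50 [ 0.02  0.02 -0.  ] az/8 0.03
```

Next, five 4° rows take it to about 20°, and then I'll look.

```bash
python3 -m creep '-1 .035 -.1 0 0 0 -.5;-1 .025 -.11 0 0 0 -.5;-1 .022 -.11 0 0 0 -.5;-1 .022 -.11 0 0 0 -.5;-1 .022 -.1 0 0 0 -.5;-1 0 0 0 0 0 0'|grep contact; python3 go.py 655.7 -7.7 68 20
python3 - <<'E'
from workcell import robot
import cv2,numpy as np
a=robot.grab_frame("top")["frame"][130:230,290:390]; b=robot.grab_frame("side")["frame"][180:280,310:410]
i=np.hstack([cv2.resize(x,(400,400),interpolation=cv2.INTER_CUBIC) for x in (a,b)]); cv2.imwrite("pics/near2.png",i[:,:,::-1])
E
```

```text
contact_force: [-0.2, -0.6, -1.2]
t 7.1 pos [654.8  -8.1  67.7] yaw 20.1 tilt [-0.001  0.001 -1.   ] F [-0.2 -0.6 -1.2] gap -0.0
shift/50 [ 0.02 -0.   -0.01] az/8 0.02
```

View pics/near2.png

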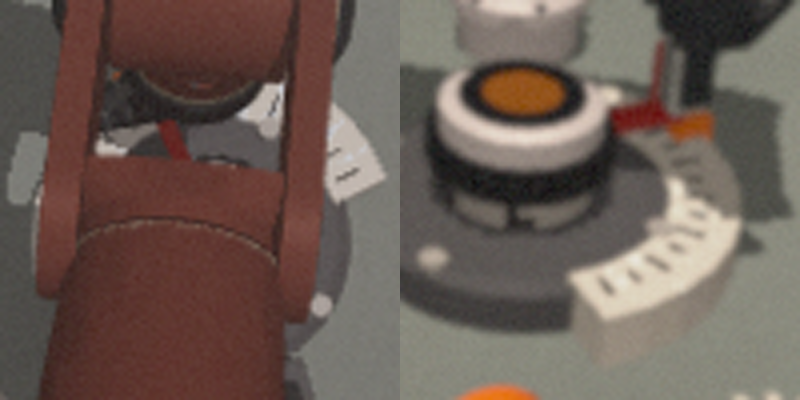

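```bash
python3 -m creep '-1 .03 -.055 0 0 0 -.25;-1 .013 -.055 0 0 0 -.25;-1 0 0 0 0 0 0;-1 0 .3 0 0 0 0;-1 0 .3 -.3 0 0 0;-1 0 .6 -.8 0 0 0;-1 0 .9 -.6 0 0 0;-1 0 .9 0 0 0 0;-1 0 .9 0 0 0 0;-1 0 .9 0 0 0 0;-1 0 .9 0 0 0 0;-1 0 0 0 0 0 0'; python3 go.py 655 0 68 24
cat > look.py <<'E'
import sys,cv2,numpy as np
from workcell import robot
p=robot.grab_frame("top"); f=p["frame"]
cv2.imwrite("pics/"+sys.argv[1],cv2.resize(f[140:255,285:400],None,fx=5,fy=5,interpolation=cv2.INTER_CUBIC)[:,:,::-1])
E
python3 look.py l3.png
```

```text
t: 8.4
eef_pos: [771.2, -267.3, 150.7]
tcp_rot: [[0.915, 0.403, 0.002], [0.403, -0.915, -0.002], [0.0, 0.003, -1.0]]
contact_force: [-1.4, 1.1, 0.5]
finger_gap: 0.0
grip_force: 0.0
t 8.4 pos [ 771.2 -267.3  150.7] yaw 23.8 tilt [ 0.002 -0.002 -1.   ] F [-1.4  1.1  0.5] gap 0.0
shift/50 [ 0.03 -5.83  1.64] az/8 -0.03
```

View pics/l3.png

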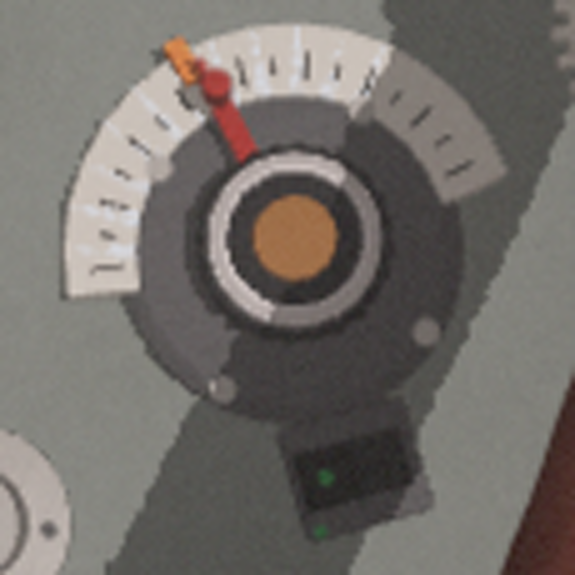

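```bash
sed -e 's/(P(78,p\[3\],92,p),(378,85)),(P(98,p\[3\],53,p),(391,61))/(P(78,p[3],92,p),(216,83)),(P(98,p[3],53,p),(200,61)),(P(48,p[3],58,p),(246,153))/' -e 's/P(103,p\[4\],38,p),(183,60)/P(114,p[4],38,p),(172,42)),(P(92,p[4],38,p),(191,78)/' fit.py > fit2.py; python3 fit2.py
```

```text
[ 5.75847e+02 -1.70780e+01  2.52000e-01  1.86000e-01  2.46000e-01
  1.50900e+00] 
 [[-0.3, -1.5], [0.8, 0.2], [0.2, -1.2], [-0.3, 0.9], [-1.8, -0.3], [-0.2, -0.1], [0.6, 0.6], [0.1, -0.1], [-0.4, -0.4], [-0.0, -0.2], [0.6, 0.9], [0.1, 1.8], [0.1, -0.1]]
peg [646.5  16.   75. ] clip [664.6  31.1  38. ] pegtarget [644.4  20.1  75. ] rocker [467.8 -30.4  41. ]
```

```bash
python3 -m creep '-1 0 -.9 0 0 0 0;-1 0 -.9 0 0 0 0;-1 0 -.9 0 0 0 0;-1 0 -.9 0 0 0 0;-1 0 -.9 0 0 0 0;-1 0 -.4 .4 0 0 -.5;-1 0 0 .8 0 0 0;-1 0 0 .4 0 0 0;-1 0 0 0 0 0 0'|grep contact; python3 go.py 663.7 -15 68 28
```

```text
contact_force: [-0.9, 0.5, 0.2]
t 9.35 pos [667.  -34.9  67.1] yaw 28.2 tilt [-0.007  0.001 -1.   ] F [-0.9  0.5  0.2] gap -0.1
shift/50 [ 0.13 -0.38 -0.02] az/8 0.03
```

```bash
python3 -m creep '-1 .06 -.19 0 0 0 0;-1 .07 -.19 0 0 0 0;-1 0 -.1 0 0 0 0;-1 0 -.05 0 0 0 0;-1 0 -.04 0 0 0 0;-1 0 -.04 0 0 0 0;-1 0 0 0 0 0 0'|grep contact; python3 go.py 654.9 1.3 68 28
```

```text
contact_force: [-0.2, 0.5, 0.0]
t 10.05 pos [661.3  -6.   70.6] yaw 28.2 tilt [-0.  0. -1.] F [-0.2  0.5  0. ] gap 0.1
shift/50 [-0.04 -0.19  0.05] az/8 0.02
```

```bash
python3 -m creep '-1 -.02 -.04 .05 0 0 0;-1 -.02 -.04 0 0 0 0;-1 0 -.03 0 0 0 0;-1 0 -.03 0 0 0 0;-1 0 -.03 0 0 0 0;-1 0 -.02 0 0 0 0;-1 0 0 0 0 0 0;-1 0 0 0 0 0 0'|grep contact; python3 go.py 654.9 1.3 68 28
python3 -m creep '-1 0 .2 0 0 0 0;-1 0 .4 -.2 0 0 0;-1 0 .6 -.8 0 0 0;-1 0 .9 -.6 0 0 0;-1 0 .9 0 0 0 0;-1 0 .9 0 0 0 0;-1 0 .9 0 0 0 0;-1 0 .9 0 0 0 0;-1 0 0 0 0 0 0'|grep eef; python3 look.py l4.png
```

```text
contact_force: [1.1, -1.6, -1.6]
t 10.85 pos [655.1   1.3  68.1] yaw 28.2 tilt [-0. -0. -1.] F [ 1.1 -1.6 -1.6] gap -0.3
shift/50 [-0. -0.  0.] az/8 0.02
eef_pos: [788.9, -253.2, 144.1]
```

View pics/l4.png

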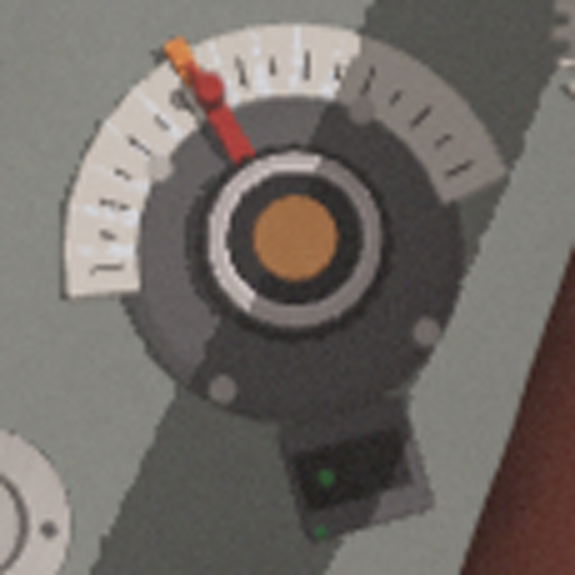

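```bash
sed -e 's/(216,83)/(209,86)/;s/(200,61)/(190,66)/;s/(246,153)/(240,154)/' fit2.py > fit3.py; python3 fit3.py; python3 - <<'E'
from h import *
import sys
f=cv2.imread("pics/l4.png")[:,:,::-1]; h=cv2.cvtColor(f,cv2.COLOR_RGB2HSV)
def ax(lo,hi,box):
    x0,x1,y0,y1=box; v,u=np.nonzero(cv2.inRange(h,lo,hi)[y0:y1,x0:x1]); P=np.c_[u+x0,v+y0].astype(np.float32)
    vx,vy,x,y=cv2.fitLine(P,cv2.DIST_L2,0,.1,.1).ravel(); print(len(P),x,y,np.degrees(np.arctan2(vx,-vy)))
ax((7,150,100),(20,255,255),(150,210,25,100))
ax((0,140,60),(5,255,255),(170,270,50,170))
E
```

```text
[ 5.7605e+02 -1.7030e+01  2.5200e-01  2.3700e-01  2.4600e-01  1.5110e+00] 
 [[-0.3, -1.5], [0.8, 0.3], [0.2, -1.2], [-0.3, 0.9], [-1.8, -0.4], [-0.3, -0.2], [0.5, 0.5], [-0.1, 0.0], [-0.3, -0.5], [0.2, -0.0], [0.6, 0.8], [0.1, 1.7], [0.0, -0.2]]
peg [644.9  19.6  75. ] clip [664.8  31.2  38. ] pegtarget [644.6  20.2  75. ] rocker [468.  -30.4  41. ]
508 179.20079 57.468502 157.9303
1811 220.13362 115.04086 151.31555
```

```bash
python3 -m creep '-1 0 0 0 0 0 .9;-1 0 0 0 0 0 .8;-1 0 0 0 0 0 0'|grep eef; python3 go.py 465.2 -28 144 14.4
```

```text
eef_pos: [788.1, -245.9, 146.1]
t 12.1 pos [ 788.1 -245.9  146.1] yaw 14.7 tilt [-0.     0.001 -1.   ] F [-0.3  0.4  0.2] gap -0.3
shift/50 [-5.14 -5.85  0.04] az/8 0.03
```

```bash
python3 -m creep '-1 -.2 -.24 0 0 0 0;-1 -.45 -.51 0 0 0 0;-1 -.45 -.51 0 0 0 0;-1 -.45 -.51 0 0 0 0;-1 -.45 -.51 0 0 0 0;-1 -.45 -.51 0 0 0 0;-1 -.45 -.51 0 0 0 0;-1 -.45 -.51 0 0 0 0;-1 -.45 -.51 0 0 0 0;-1 -.45 -.51 0 0 0 0;-1 -.45 -.51 0 0 0 0;-1 -.45 -.51 0 0 0 0;-1 0 0 0 0 0 0;-1 0 0 0 0 0 0'|grep eef; python3 go.py 465.2 -28 55 14.4
```

```text
eef_pos: [465.2, -28.1, 146.3]
t 13.5 pos [465.2 -28.1 146.3] yaw 14.8 tilt [ 0.002 -0.    -1.   ] F [ 1.  -0.6  0.7] gap 0.3
shift/50 [-0.   -0.    1.83] az/8 0.05
```

```bash
python3 -m creep '-1 0 0 .5 0 0 0;-1 0 0 .6 0 0 0;-1 0 0 .5 0 0 0;-1 0 0 .2 0 0 0;-1 0 0 0 0 0 0'|grep -E 'eef|contact'; python3 -m creep '-1 0 0 .12 0 0 0;-1 0 0 .1 0 0 0;-1 0 0 0 0 0 0'|grep -E 'eef|contact';python3 -m creep '-1 0 0 .06 0 0 0;-1 0 0 .04 0 0 0;-1 0 0 0 0 0 0'|grep -E 'eef|contact'
```

```text
eef_pos: [464.8, -28.8, 54.5]
contact_force: [-0.8, -0.8, -0.4]
eef_pos: [465.6, -28.8, 45.0]
contact_force: [0.6, -0.0, -0.1]
eef_pos: [465.7, -28.7, 40.0]
contact_force: [0.1, -0.3, 1.2]
```

```bash
python3 -m creep '-1 0 0 .03 0 0 0;-1 0 0 .03 0 0 0;-1 0 0 0 0 0 0'|grep -E 'eef|contact'; python3 -m creep '-1 0 0 .02 0 0 0;-1 0 0 0 0 0 0'|grep -E 'eef|contact'; python3 -m creep '-1 0 0 .02 0 0 0;-1 0 0 0 0 0 0;-1 0 0 0 0 0 0'|grep -E 'eef|contact'
```

```text
eef_pos: [465.3, -28.7, 36.7]
contact_force: [0.1, 0.2, 1.0]
eef_pos: [465.4, -28.7, 36.0]
contact_force: [-0.8, 1.3, 3.2]
eef_pos: [465.4, -28.8, 35.9]
contact_force: [-3.5, 1.4, 10.5]
```

```bash
python3 -m creep '-1 0 0 .01 0 0 0;-1 0 0 0 0 0 0;-1 0 0 0 0 0 0;-1 0 0 -.3 0 0 0;-1 0 0 -.8 0 0 0;-1 0 0 -.8 0 0 0;-1 0 0 -.6 0 0 0;-1 0 .8 0 0 0 0;-1 0 .8 0 0 0 0;-1 0 .8 0 0 0 0;-1 0 .8 0 0 0 0;-1 0 .8 0 0 0 0;-1 0 .8 0 0 0 0;-1 0 0 0 0 0 0;-1 0 0 0 0 0 0'|grep -E 'eef|contact'; python3 look.py l5.png
```

```text
eef_pos: [525.2, -261.3, 158.3]
contact_force: [1.4, -0.9, -0.4]
```

View pics/l5.png

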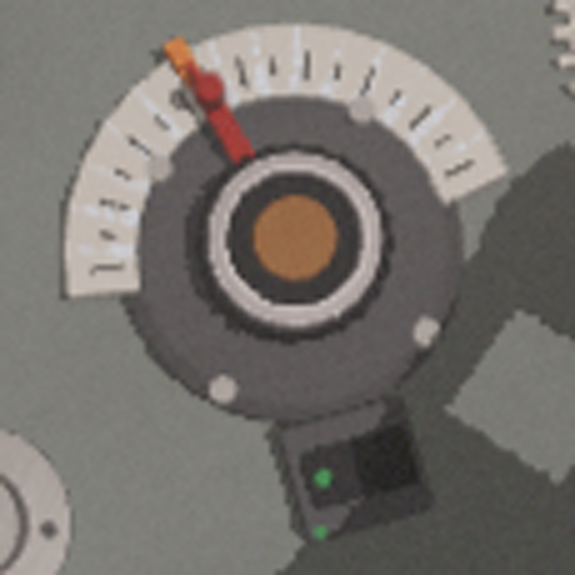

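The lever's pointer still sits over the clip at (188,65). The rocker has tilted: the green-dot half at (325,478) is now down and shaded differently from before. The arm is clear.

```bash
python3 -c "
from workcell import robot
print(robot.job_done())"
```

```text
the job is handed in; nothing more can be done
None
```

I lined the lever up with the clip (measured about 0.01 rad off, limit 0.08), pressed the rocker's green-dot end fully down, and handed the job in with the arm clear; the hand-in returned no verdict.

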